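# Tighten and lock the castle nut of the spindle mount

### The arm

A 6-joint arm with a two-finger parallel gripper is mounted at the origin on the work surface; the furniture and walls round the work are solid. World frame = base frame: x ahead of the robot, y to its left, z up, the work surface at z = 0. Lengths are in m, angles in degrees, forces in N, time in s.
With the tool pointing down it reaches from about 0.375 to 0.925 m from the base axis. Payload 5.7 kg.
Tool frame: the origin (TCP) lies midway between the tips of the shut fingers; the grasp point (between the pads) lies 19 mm behind it (env.grip_depth is the distance from the TCP to the grasp point, in m); z points along the fingers, y is the line along which they close (so a half turn about z gives the same grasp; the last joint's range is limited). The gripper opens to 88 mm and grips with 3 to 60 N. Pads are 20 mm wide; open, the fingers measure 115 mm over their backs; the gripper's body (75 mm by 178 mm) begins 61 mm behind the grasp point.
Start: joints at [62.962, 20.558, 86.54, -0, 72.909, -6.595], TCP at [0.21, 0.562, 0.223] pointing down, gripper open.
Joint ranges: [-170.27, 170.27], [-57.76, 135], [12.27, 136.19], [-55.21, 235.2], [11.17, 155.16], [-170.74, 170.74]. Speed limits (degrees/s): [136.94, 136.94, 180, 180, 180, 180].

### API

Orientations are given as a 3x3 rotation matrix whose columns are the frame's x, y, z axes.
In Python, from station import env, cams, ticket, current_clock, current_q, current_qvel, current_tau, current_position, current_ee_rot, current_force, current_torque, current_opening, current_finger_force gives the robot as it stands. Calls block until the motion is done:
- env.move_ptp(position, orientation): joint-space move of the TCP to a pose.
- env.movel(position, v=0.15, attitude=None, force_limit=None): straight line of the TCP; attitude=None keeps the orientation; v is the mean speed in m/s. With force_limit (N) it stops when the force on the tool has changed by that much, and returns True; else False.
- env.set_joints(angles): joint-space move.
- env.set_gripper(opening, grasp_force=None): opening from 0.0 (shut) to 1.0 (fully open); grasp_force is the grip in N (None keeps the last); returns when the fingers have stopped.
- env.hold(seconds).
- env.solve_ik(position, orientation): joint angles nearest the present ones, or None.
- cams.capture(name): name is "side" or "top"; returns (picture, depth): 480x640x3 uint8, red, green, blue; 480x640 float32, m along the optical axis (not along the pixel's ray), 0 where there is no reading.
- cams.get_calibration(name): a dict with "fx", "fy", "cx", "cy" (pixels), "eye" and "rotation" of the camera in the world. Camera axes: x right, y down, z forward; pixel columns grow to the right and rows downward; lengths in m; the calibration is good to about 2 mm. A picture is of the moment at which its call begins. get_calibration takes no time and is no camera call.
A pose or a line that the arm cannot do raises env.Unreachable and nothing moves.
- ticket.hand_in(): hands the job in; it is judged then, once.
Readings, each from a call of its own:
- current_clock(): time.
- current_q(): joint angles.
- current_qvel(): joint speeds.
- current_tau(): joint torques, N m.
- current_position(): TCP position.
- current_ee_rot(): TCP orientation.
- current_force(): force on the tool from outside, world axes, zero at the start.
- current_torque(): the same for the moment, N m.
- current_opening(): opening from 0.0 (shut) to 1.0 (fully open).
- current_finger_force(): force on a finger pad.
Only numpy, scipy, OpenCV 4.12 (cv2) and the standard library are available. Lean on these libraries where they do the work, as an engineer would, in place of code of your own. Each camera call takes 0.05 s, during which the arm holds its last target. There are 200 camera calls.

### The job

Tighten the castle nut on the spindle mount (clockwise seen from above) until it bites, then turn it on a little further to the first slot that lines up with the cross hole, where the locking slide's tongue points. Then push the locking slide by its small ridge over its click, fully home, so that its tongue locks the nut. Leave the tin, the roll of tape and the tape measure behind it where they are.

Things in the scene. Friction and masses are not known exactly. Their poses are not given: they have to be found in the camera images.
- spindle_mount: dark steel mount, fixed to the bench. Origin on the bench top (z = 0) under the vertical axis of stud and nut; z up; +x runs from the slide's guide block to the nut. Base plate 104 x 104 x 12 mm about the origin, bolt heads up to z = 18 mm near its corners. Guide block 44 mm wide, from x = -56 to -165 mm, top at z = 60 mm; the locking slide lies in it, flush with its top
- stud_end (a point): centre of the upper end of the fixed upright steel stud (30 mm thick, z = 72 mm) on which the nut turns; axes as the mount's. The stud's cross hole runs along x at z = 56 mm; the line scribed across its end shows the same direction. The fixed washer below the nut is 96 mm across, its top at z = 18 mm
- nut_centre (a point): centre of the castle nut, z = 41 mm, turning with it. Bright hexagon nut, 60 mm across flats, 69 over corners; plain flats from z = 18 to 48 mm, above them a round crown, 59 mm across, to z = 64 mm, with six slots 12 mm wide. A slot lies over the middle of each flat: along this frame's x axis and every 60 degrees on. A slot is lined up when it points along the mount's x
- nut_dot (a point): dark dot on top (z = 64 mm) of the crown's tooth 30 degrees counter-clockwise of the nut's x axis. When, seen from above, it comes clockwise to the dark radial line on the washer below, the thread begins to bite
- castle_nut (a joint): angle of the nut, rad; grows as it is turned clockwise seen from above; 0 to 0.6 at the start. It runs loosely (0.08 N m) to 1.60, where it bites, then stiffly (about 0.32 N m) to a stop at 2.75; it stays where it is left and does not rise or sink. The first slot to line up after the bite does so between 1.88 and 2.46, differing from start to start
- ridge (a point): centre of the ridge on top of the locking slide: a steel bar 10 mm (along the mount's x) x 30 mm x 8 mm high, from z = 60 to 68 mm; axes as the mount's. It starts about 122 mm from the nut's axis, with 38 mm of flat guide top behind it
- locking_slide (a joint): travel of the locking slide along the mount's +x, m: 0 drawn back, 0.046 home at its stop; 0 to 0.004 at the start. It drags with 1.5 N, clicks over a sprung ball (about 6 N in all) at 0.018, and stays where it is left. Its tongue, 6 x 6 mm at z = 53 to 59 mm, enters the nut's slot from 0.027 on; it strikes the crown if no slot is lined up to about 0.1 rad
- nail_tin: open tin, 68 mm wide, 62 mm high, loose, behind the mount; origin under its centre; to be left alone
- masking_tape: roll of masking tape, 92 mm wide, 24 mm high, lying behind the mount; origin under its centre; to be left alone
- tape_measure: tape measure, 61 x 74 x 72 mm, standing behind the mount; origin under its centre; to be left alone

How it is judged:
By the outcome, as a careful person would: the job done as asked, in the order asked, and still so for the second after the job is handed in, with the robot touching nothing.
It also fails if it takes over 51 s, if anything falls off the work surface, if the arm or the gripper's body presses on something with over 40 N, if the wrist force passes 120 N, or if a joint passes its speed limit or range.

## Working session

There is one attempt and no reset: what is moved stays moved. The work goes in short steps, each a Python script; the robot and the scene stay as the last script left them, time stands still between calls to the robot, and variables do not carry over. Pictures are saved under pics/ and viewed, at most 10 in all, crops included, and the job is handed in when it is done.

```bash
ls; mkdir -p pics; python3 - <<'E'
from station import *
import cv2,numpy as np
for n in("top","side"):
    p,d=cams.capture(n); cv2.imwrite(f"pics/{n}0.png",p[:,:,::-1]); np.save(f"{n}0.npy",d)
    print(n,cams.get_calibration(n))
print(current_clock(),env.grip_depth)
E
```

```text
pics
top {'fx': 500.41978817638795, 'fy': 500.41978817638795, 'cx': 310.2875806316366, 'cy': 243.7616979796012, 'eye': array([0.43372669, 0.27997876, 0.89799127]), 'rotation': array([[ 0.01954202, -0.99273158,  0.11875236],
       [-0.99941874, -0.02271458, -0.02542112],
       [ 0.02793376, -0.11818656, -0.99259843]])}
side {'fx': 460.098689112837, 'fy': 460.098689112837, 'cx': 323.0899318409402, 'cy': 236.63103613662642, 'eye': array([ 0.20051513, -0.40102021,  0.46640642]), 'rotation': array([[ 0.87756985, -0.2497902 ,  0.40923834],
       [-0.47871936, -0.40944708,  0.77664719],
       [-0.02643742, -0.87747248, -0.47889782]])}
0.1 0.0187
```

View pics/top0.png

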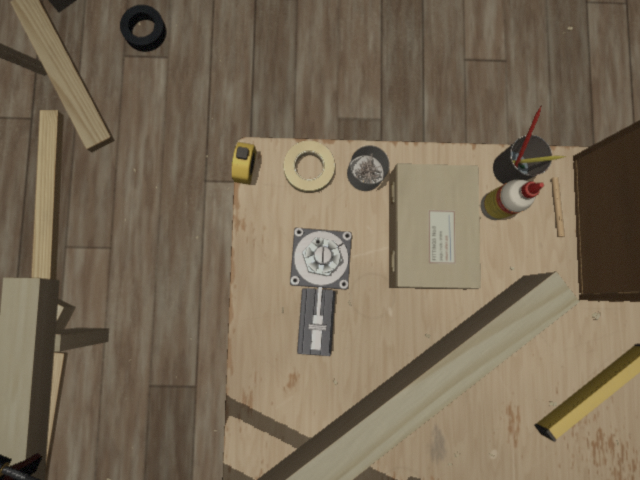

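View pics/side0.png

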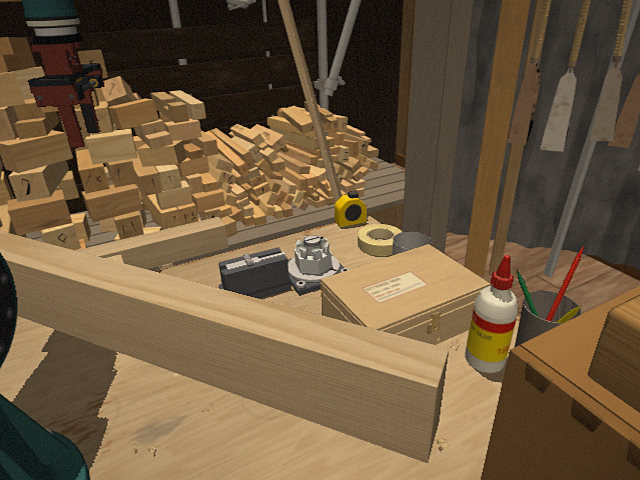

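The top view shows the mount with the nut at about (322,257), the guide block running down to (316,355), and a beam and a box close by. I'll zoom in and get heights.

```bash
cat > h.py <<'E'
from station import *
import cv2,numpy as np
def pt(n,u,v,z):
    c=cams.get_calibration(n);r=c["rotation"]@np.array([(u-c["cx"])/c["fx"],(v-c["cy"])/c["fy"],1])
    return c["eye"]+r*(z-c["eye"][2])/r[2]
def cloud(n,d):
    c=cams.get_calibration(n);v,u=np.mgrid[:480,:640]
    return np.stack([(u-c["cx"])/c["fx"]*d,(v-c["cy"])/c["fy"]*d,d],-1)@c["rotation"].T+c["eye"]
E
python3 - <<'E'
from h import *
p=cv2.imread("pics/top0.png")
cv2.imwrite("pics/crop0.png",cv2.resize(p[222:362,285:360],None,fx=8,fy=8,interpolation=cv2.INTER_CUBIC)[:600])
b=cv2.resize(p[350-66:362,285:360],None,fx=4,fy=4,interpolation=cv2.INTER_CUBIC)
X=cloud("top",np.load("top0.npy"))
for n,u,v in [("nut",322,257),("washer",300,270),("bench",280,300),("block",306,345),("box",440,210),("boxedge",395,250),("beam",440,370),("beam2",350,440),("tin",368,150),("tape",290,165),("meas",243,162),("ridge",317,326),("beamN",380,400),("beamN2",500,310)]: print(n,X[v,u].round(4))
c=np.full((600,800,3),0,np.uint8)
a=cv2.resize(p[224:294,285:360],(600,560),interpolation=cv2.INTER_CUBIC);c[:560,:600]=a
bb=cv2.resize(p[290:360,295:335],(200,350),interpolation=cv2.INTER_CUBIC);c[:350,600:]=bb
cv2.imwrite("pics/crop1.png",c)
E
```

```text
nut [0.5108 0.239  0.073 ]
washer [0.492  0.2746 0.0193]
bench [ 0.4391  0.309  -0.0009]
block [0.366  0.2623 0.0605]
box [0.5942 0.0421 0.0761]
boxedge [0.5266 0.1149 0.0599]
beam [0.3364 0.057  0.1179]
beam2 [0.232  0.1948 0.1207]
tin [0.7086 0.1578 0.0319]
tape [0.6806 0.2968 0.0201]
meas [0.6714 0.3762 0.0638]
ridge [0.3976 0.2452 0.0701]
beamN [0.285  0.1444 0.0886]
beamN2 [ 0.4295 -0.0459  0.0998]
```

View pics/crop1.png

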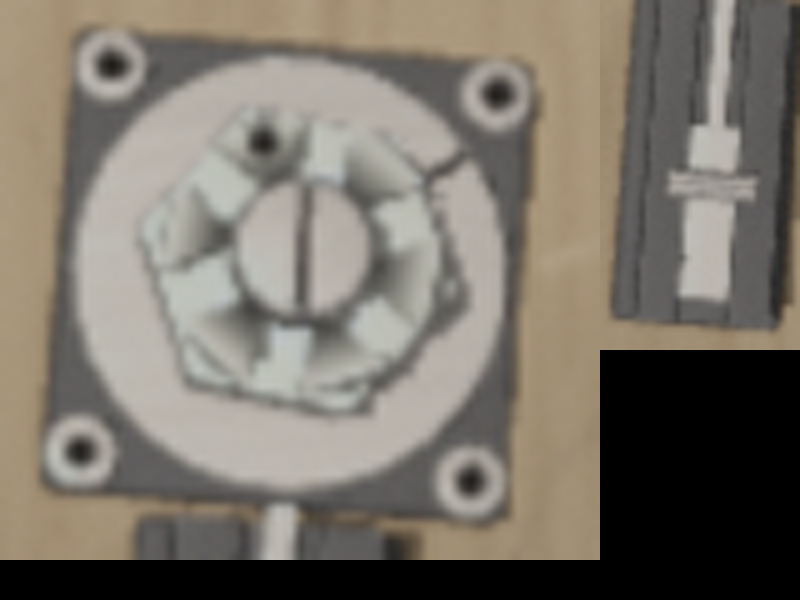

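Crop (8x, offset 285,224): stud centre about (305,248), scribed line from (304,185) to (298,312), dot (263,142), washer line (430,178) to (465,155), bolt heads at (112,65), (498,93), (80,452) and (468,482). The ridge is in the inset at about (712,186), and the slide tongue is below the nut.

```bash
python3 - <<'E'
from h import *
f=lambda u,v,z:pt("top",285+u/8-.44,224+v/8-.44,z)
B=[f(112,65,.018),f(498,93,.018),f(80,452,.018),f(468,482,.018)]
c=np.mean(B,0);ax=(B[0]+B[1]-B[2]-B[3]);ay=(B[0]+B[2]-B[1]-B[3])
A=lambda d:np.degrees(np.arctan2(d[1],d[0]))
print("bolts c",c,"yaw",A(ax),A(ay)-90,np.linalg.norm(ax)/2,np.linalg.norm(ay)/2)
s=f(305,248,.072);print("stud",s,"scribe",A(f(304,185,.072)-f(298,312,.072)))
r=pt("top",295+112/5-.4,290+186/5-.4,.068);print("ridge",r,"dist",np.linalg.norm((s-r)[:2]),"yaw",A(s-r))
d=f(263,142,.064);print("dot",np.linalg.norm((d-s)[:2]),A(d-s))
for q in[(430,178),(465,155)]:
  l=f(*q,.018);print("line",np.linalg.norm((l-s)[:2]),A(l-s),A(l-c))
# washer from mask fit
p=cv2.imread("pics/top0.png");
# near-side crown check with side cam stereo of stud
for u,v in[(313,240)]: print("side stud", pt("side",u,v,.072))
R=current_ee_rot();print(R.round(3),current_q())
for a in range(-180,181,30):
  t=np.radians(a);y=np.array([np.cos(t),np.sin(t),0]);z=np.array([0,0,-1.]);q=env.solve_ik([s[0],s[1],.15],np.stack([np.cross(y,z),y,z],1))
  print(a,None if q is None else np.round(q,1))
E
```

```text
bolts c [0.51491155 0.23841869 0.018     ] yaw -3.5763099696169864 -3.0310180912308198 0.08632126675335562 0.0857636934027995
stud [0.51497127 0.23789173 0.072     ] scribe -1.735987547204133
ridge [0.39622607 0.2450379  0.068     ] dist 0.11896003974209081 yaw -3.4439490641786263
dot 0.02458318262976132 20.963061156105464
line 0.03710267329581519 -54.557532498371714 -54.94938321536446
line 0.04646863924401619 -54.734456788424026 -55.04635504343384
side stud [0.51634112 0.23699351 0.072     ]
[[-0.937  0.349 -0.001]
 [ 0.349  0.937 -0.001]
 [ 0.    -0.002 -1.   ]] [ 6.29613673e+01  2.05939752e+01  8.65921402e+01  1.54248236e-03
  7.29069270e+01 -6.59408424e+00]
-180 [  17.8   22.2   95.5   -0.    62.3 -162.2]
-150 [ 17.8  22.2  95.5  -0.   62.3 167.8]
-120 [ 17.8  22.2  95.5  -0.   62.3 137.8]
-90 [ 17.8  22.2  95.5  -0.   62.3 107.8]
-60 [17.8 22.2 95.5 -0.  62.3 77.8]
-30 [17.8 22.2 95.5 -0.  62.3 47.8]
0 [17.8 22.2 95.5 -0.  62.3 17.8]
30 [ 17.8  22.2  95.5  -0.   62.3 -12.2]
60 [ 17.8  22.2  95.5  -0.   62.3 -42.2]
90 [ 17.8  22.2  95.5  -0.   62.3 -72.2]
120 [  17.8   22.2   95.5   -0.    62.3 -102.2]
150 [  17.8   22.2   95.5   -0.    62.3 -132.2]
180 [  17.8   22.2   95.5   -0.    62.3 -162.2]
```

Centre is about (0.515,0.238) and mount yaw about -3.4°. The dot is 24.4° from mount x and the line at -51.5°, so theta0 is about 0.28. The first aligned slot is 114.4° on, at theta about 2.27, which is consistent with the given range. I'll grasp the flats at world +51° and turn j6.

```bash
cat >> h.py <<'E'
def rot(a):
    t=np.radians(a);y=np.array([np.cos(t),np.sin(t),0]);z=np.array([0,0,-1.]);return np.stack([np.cross(y,z),y,z],1)
def rep(s):
    R=current_ee_rot();print(s,"t%.2f"%current_clock(),"p",current_position().round(4),"F",np.round(current_force(),2),"T",np.round(current_torque(),3),"yang %.2f"%np.degrees(np.arctan2(R[1,1],R[0,1])),"open %.1f"%(current_opening()*88),"ff",np.round(current_finger_force(),1))
C=np.array([.515,.238])
E
python3 - <<'E'
from h import *
env.move_ptp([*C,.15],rot(51));rep("above")
print(env.movel([*C,.0225],v=.06,force_limit=6));rep("down")
env.set_gripper(0.5,grasp_force=30);rep("grip")
E
```

```text
above t1.76 p [0.5148 0.2389 0.1502] F [ 0.55 -0.29  0.31] T [-0.048  0.016 -0.017] yang 51.06 open 88.1 ff 0.0
False
down t4.03 p [0.5152 0.2381 0.0227] F [0.45 0.21 0.31] T [ 0.01  -0.017  0.05 ] yang 51.00 open 87.8 ff 0.0
grip t4.58 p [0.5153 0.2383 0.0226] F [ 0.04  1.03 -0.47] T [ 0.198 -0.054 -0.017] yang 50.99 open 60.1 ff 29.8
```

Gripped at 60.1 mm with little side force. Next I turn in steps.

```bash
python3 - <<'E'
from h import *
q0=np.array(current_q())
for a in (30,60,72,84,100,114.4):
    q=q0.copy();q[5]+=a;env.set_joints(q);rep(a)
E
```

```text
30 t5.15 p [0.5155 0.2384 0.0226] F [ 1.46  1.64 -1.17] T [ 0.127 -0.029 -0.044] yang 21.14 open 60.2 ff 29.8
60 t5.72 p [0.5157 0.2384 0.0226] F [ 2.24  2.   -2.63] T [ 0.284 -0.128 -0.082] yang -8.79 open 60.2 ff 29.8
72 t6.03 p [0.5158 0.2384 0.0226] F [ 3.58  1.75 -3.53] T [ 0.252 -0.34  -0.068] yang -20.68 open 60.2 ff 29.8
84 t6.35 p [0.5159 0.2384 0.0226] F [ 6.06  1.42 -4.9 ] T [ 0.205 -0.514  0.102] yang -32.60 open 59.9 ff 29.8
100 t6.72 p [0.516  0.2382 0.0226] F [ 5.74  1.48 -4.85] T [ 0.214 -0.545  0.072] yang -48.63 open 59.9 ff 29.8
114.4 t7.08 p [0.5161 0.2381 0.0226] F [ 5.32 -0.08 -6.09] T [ 0.216 -0.615  0.079] yang -63.02 open 60.0 ff 29.8
```

```bash
python3 - <<'E'
from h import *
env.set_gripper(1.0);rep("open")
env.movel([.5155,.238,.15],v=.12)
env.move_ptp([.40,.40,.2],rot(-63));
p,d=cams.capture("top");rep("away")
cv2.imwrite("pics/top2f.png",p[:,:,::-1])
c=np.zeros((600,800,3),np.uint8);p=p[:,:,::-1]
c[:560,:600]=cv2.resize(p[224:294,285:360],(600,560),interpolation=cv2.INTER_CUBIC)
c[:350,600:]=cv2.resize(p[290:360,295:335],(200,350),interpolation=cv2.INTER_CUBIC)
cv2.imwrite("pics/crop2.png",c)
E
```

```text
open t7.70 p [0.5152 0.2382 0.0226] F [-0.63  0.12 -0.4 ] T [-0.045  0.129  0.007] yang -63.39 open 88.1 ff 0.0
away t9.79 p [0.4006 0.3988 0.1992] F [-0.87 -0.61  0.77] T [-0.035  0.133  0.007] yang -63.04 open 88.0 ff 0.0
```

View pics/crop2.png

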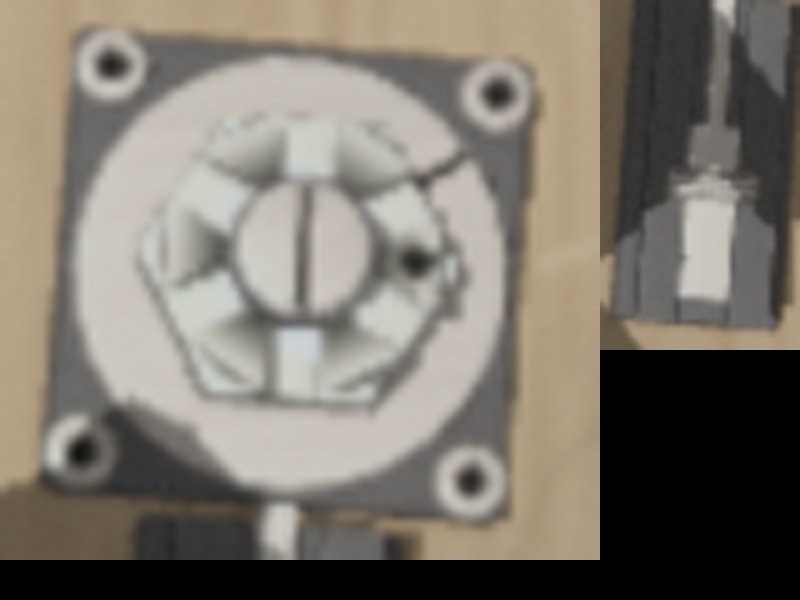

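The dot is now at (414,262). Slots at (312,150) and (296,360) lie on the scribed line and in line with the tongue, so the nut is aligned. Now I push the ridge from behind with the fingers shut.

```bash
python3 - <<'E'
from h import *
S=np.array([.515,.238]);t=np.radians(-3.4);dx=np.array([np.cos(t),np.sin(t)])
d=pt("top",285+414/8-.44,224+262/8-.44,.064)[:2]-S;print("dot rel",np.degrees(np.arctan2(d[1],d[0]))+3.4)
P=lambda x,z:[*(S+x*dx),z]
env.set_gripper(0.0)
env.move_ptp(P(-.142,.12),rot(-93.4));rep("above")
print(env.movel(P(-.142,.063),v=.05,force_limit=4));rep("down")
print(env.movel(P(-.083,.063),v=.03,force_limit=18));rep("pushed")
p=current_position();print("x along",(p[:2]-S)@dx)
E
```

```text
dot rel -90.70027665928703
above t11.87 p [0.3748 0.2474 0.1208] F [ 0.67  0.37 -0.17] T [-0.001  0.191 -0.005] yang -93.34 open 1.0 ff 0.0
False
down t13.16 p [0.3735 0.2465 0.0633] F [-0.29 -0.39 -1.13] T [ 0.007  0.132 -0.006] yang -93.40 open 0.5 ff 0.0
True
pushed t14.77 p [0.4231 0.243  0.0624] F [-0.09 -0.25  0.1 ] T [ 0.009  0.172 -0.022] yang -93.49 open 0.5 ff 0.0
x along -0.09201156079860941
```

```bash
python3 - <<'E'
from h import *
p=current_position();env.movel([p[0]-.012,p[1]+.0007,p[2]],v=.05)
env.movel([p[0]-.012,p[1]+.0007,.15],v=.12)
env.move_ptp([.38,.42,.2],rot(-93.4))
p,_=cams.capture("top");rep("away");p=p[:,:,::-1]
cv2.imwrite("pics/crop3.png",cv2.resize(p[222:362,275:385],None,fx=4.2,fy=4.2,interpolation=cv2.INTER_CUBIC))
s,_=cams.capture("side");cv2.imwrite("pics/crop4.png",cv2.resize(s[200:310,200:440,::-1],None,fx=3.3,fy=3.3,interpolation=cv2.INTER_CUBIC))
E
```

```text
away t16.83 p [0.3797 0.4181 0.1988] F [ 0.06  0.14 -0.3 ] T [-0.001  0.177  0.012] yang -93.42 open 0.1 ff 0.0
```

View pics/crop3.png

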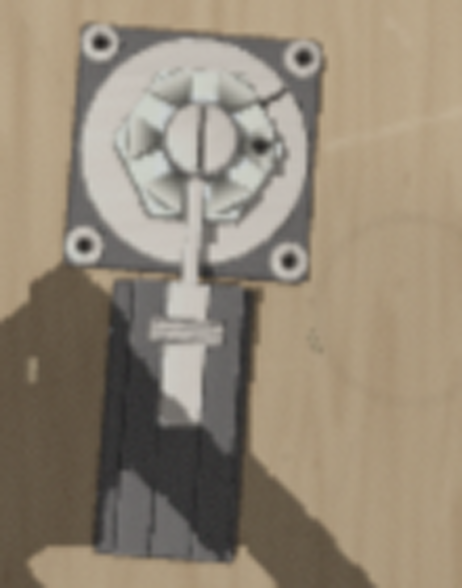

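View pics/crop4.png

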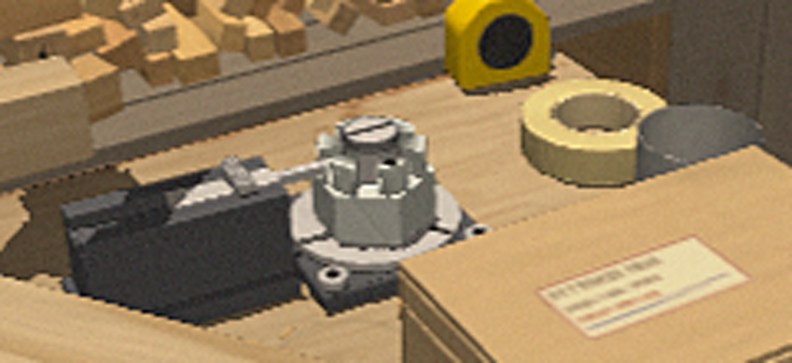

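The tongue (crop3 at about (195,182)) reaches the stud through the slot, and the ridge is at about (186,331). The other objects look undisturbed. I'll push again more firmly to confirm it is at its stop.

```bash
python3 - <<'E'
from h import *
S=np.array([.515,.238]);t=np.radians(-3.4);dx=np.array([np.cos(t),np.sin(t)])
print("ridge",(pt("top",275+186/4.2-.4,222+331/4.2-.4,.068)[:2]-S)@dx)
P=lambda x,z:[*(S+x*dx),z]
env.move_ptp(P(-.104,.12),rot(-93.4))
print(env.movel(P(-.104,.063),v=.05,force_limit=4))
print(env.movel(P(-.083,.063),v=.015,force_limit=28));p=current_position();rep("push");print((p[:2]-S)@dx)
env.movel([p[0]-.012,p[1]+.0007,p[2]],v=.05)
env.movel([p[0]-.012,p[1]+.0007,.15],v=.12)
env.move_ptp([.38,.42,.2],rot(-93.4))
q,_=cams.capture("top");rep("away");q=q[:,:,::-1]
cv2.imwrite("pics/crop5.png",cv2.resize(q[130:362,225:400],None,fx=2.5,fy=2.5,interpolation=cv2.INTER_CUBIC))
E
```

```text
ridge -0.07587955988052407
False
False
push t20.52 p [0.4237 0.2428 0.0624] F [-18.82   7.72  17.17] T [1.4   3.493 0.065] yang -93.49 open 0.7 ff 10.1
-0.09140518371624769
away t22.78 p [0.3796 0.4181 0.1988] F [ 0.09 -0.13 -1.78] T [-0.068  0.199  0.   ] yang -93.42 open 0.6 ff 0.0
```

View pics/crop5.png

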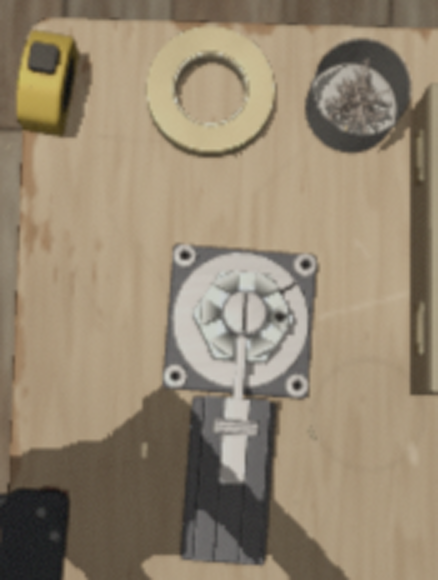

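The ridge is at -75.9 mm, which matches home, and it held against about 27 N of push. The tongue is in the slot (crop at about (241,342)), the nut dot hasn't moved, and the tin, tape and tape measure are in place.

```bash
python3 -c "
from station import *
print(ticket.hand_in())"
```

```text
the job is handed in; nothing more can be done
None
```

The nut is tightened past its bite to the first lined-up slot, the locking slide is fully home with its tongue in that slot, and the job is handed in at about 23 s; the tin, tape roll and tape measure were not touched.

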